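Stack the spacer and clamp cap on a filter holder

TASK

Get the filter holder ready beside the microscopes: its white filter support is already in place, so lower the orange spacer ring over the brass post until it lies flat on the support, and then put the black clamp cap over the post so that it sits flat on the orange ring. The blue ring and the blue cap belong to another holder and are not needed. Let go of everything at the end.

Things in the scene. Friction and masses are not known exactly. Their poses are not given: they have to be found in the camera images.
- support_top (a point): Centre of the top of the white filter support on the fixed filter holder, 40 mm above the bench; z up. Steel foot 100 mm across, 16 mm high, with an outlet pipe reaching 73 mm from the centre; on it a pedestal 52 mm across, its top 4 mm being the white support. From this point a brass post, 14 mm diameter, stands 36 mm up; its last 6 mm taper to 6 mm.
- spacer_mid (a point): Centre, half-way up, of the loose orange plastic spacer ring: outer diameter 54 mm, hole 34 mm, 20 mm high, about 40 g, lying flat on the bench; z is its axis. It can be gripped across its outside from above. A blue ring of the same shape is a bystander.
- cap_knob (a point): Centre, half-way up, of the knob of the loose black clamp cap; z is its axis. The cap stands on its open skirt, 54 mm across, 24 mm high, with a 34 mm recess 20 mm deep below; on it the round knob, 24 mm across, 44 mm high. This point is 46 mm above the lower rim and 22 mm above the skirt's top. About 90 g. A blue cap of the same shape is a bystander.
Things that resemble listed ones, but are neither listed nor needed, are in the scene too. Of the things that look like the part that bears spacer_mid, the larger one is meant.

How it is judged (in metres and radians):
On the way:
1. the orange spacer ring lies flat on the white filter support with the post through it, before the cap is on (horizontal distance between spacer_mid and support_top below 0.013 m and z of spacer_mid in the frame of support_top between 0.005 and 0.015 m and angle between spacer_mid's own z axis and vertical below 0.17 rad and horizontal distance between cap_knob and support_top above 0.04 m), for 0.2 s.
At the end, for the whole second after the job is handed in: The orange ring lies on the white support (its centre 5 to 15 mm above the support's face) and the black cap on the ring (knob centre 60 to 72 mm above the support's face), both around the post within 13 mm of its axis, within 10 degrees of level, at rest and released (horizontal distance between each of spacer_mid, cap_knob and support_top below 0.013 m and z of spacer_mid in the frame of support_top between 0.005 and 0.015 m and angle between each of spacer_mid, cap_knob's own z axis and vertical below 0.17 rad and z of cap_knob in the frame of support_top between 0.06 and 0.072 m and linear speed of each of spacer, cap below 0.02 m/s); the robot touches nothing.
It also fails if it takes over 58 s, if anything falls off the work surface, if the arm or the gripper's body presses on something with over 40 N, if the wrist force passes 120 N, or if a joint passes its speed limit or range.

ROBOT

A 6-joint arm with a two-finger parallel gripper is mounted at the origin on the work surface. World frame = base frame: x ahead of the robot, y to its left, z up, the work surface at z = 0. Lengths are in m, angles in degrees, forces in N, time in s.
With the tool pointing down it reaches from about 0.4 to 0.825 m from the base axis. Payload 7 kg.
Tool frame: the origin (TCP) lies at the very end of the fingers, on their centre line; the grasp point (between the pads) lies 19 mm behind it (r.grasp_offset is the z of the grasp point in the tool frame, in m); z points along the fingers, y is the direction in which the jaws open and shut (so a half turn about z gives the same grasp; the last joint's range is limited). The gripper opens to 88 mm and grips with 3 to 60 N. Pads are 19 mm wide; open, the fingers measure 130 mm over their backs; the gripper's body (78 mm by 193 mm) begins 47 mm behind the grasp point.
Start: joints at [89.788, 20.546, 0.682, 0, -70.136, -16.507], TCP at [0.194, 0.646, 0.227] pointing down, gripper open.
Joint ranges: [-176.03, 176.03], [-82.01, 121.73], [-58.28, 71.71], [-173.87, 95.51], [-174.79, -0.11], [-173.66, 173.66]. Speed limits (degrees/s): [136.94, 136.94, 172.46, 180, 180, 180].

INTERFACE

Orientations are given as [roll, pitch, yaw] about the fixed x, y, z axes, in that order (R = Rz(yaw) Ry(pitch) Rx(roll)).
In Python, from plant import r, capture, calibration, order gives the robot as it stands.
- The arm moves only by the tool servo_tool, never from a script. Its arguments are lists of equal length, an entry for each row: "grip": the closure, from -1 (fully open) to 1 (shut), so that 0 is half open; "translation": the shift along the tool's x, y, z in m, a list of three; "turn": the turn about the tool's z in rad. A call has 1 to 10 rows; each row is the pose to reach, as a shift and turn from the pose commanded when the call began, along the tool's axes at that moment; what a row does not reach only later rows make up. A row lasts 1/12 s, in which the tool goes at most 41.7 mm and 7.16 degrees, less where a joint would pass 70% of its speed; a pose out of reach is approached as far as the arm can. A call with a gripper value outside its range is refused whole. The fingers move at their own pace and stop on an object; "newtons" is the grip in N (left out, the last holds). Time passes only in rows, so rows that repeat a pose let the fingers close. It gives the time, the measured TCP pose, the force and the opening at its end, in the units of the state.
- r.get_state(): the state, without advancing time (a new reading comes with each control period).
- capture(name): name is "scene" or "top"; returns (picture, depth): 420x560x3 uint8, blue, green, red; 420x560 float32, m along the optical axis (not along the pixel's ray), 0 where there is no reading.
- calibration(name): a dict with "fx", "fy", "cx", "cy" (pixels), "dist_coeffs" ([k1, k2, p1, p2, k3] as OpenCV has them; the pictures are not rectified), "view" (4x4, takes a point from world to camera coordinates). Camera axes: x right, y up, looking along -z (the intrinsics and any distortion apply to the point x, -y, -z); pixel columns grow to the right and rows downward; lengths in m; the calibration is good to about 2 mm. A picture is of the moment at which its call begins. calibration takes no time and is no camera call.
- order.close_job(): hands the job in, once; it reports no verdict.
The state is a dict: "time_s": time; "joints": joint angles; "qd": joint speeds; "joint_torque": joint torques, N m; "tcp_pos": TCP position; "eef_rot": TCP orientation; "contact_force": force on the tool from outside, world axes, zero at the start; "moment": the same for the moment, N m; "gripper_width": finger opening in m.
Only numpy, scipy, OpenCV 4.12 (cv2) and the standard library are available. Lean on these libraries where they do the work, as an engineer would, in place of code of your own. Each camera call takes 0.05 s, during which the arm holds its last target.

## Working session

There is one attempt and no reset: what is moved stays moved. The work goes in short steps, Python scripts to look and compute and a tool call to move; the robot and the scene stay as the last step left them, time stands still between calls to the robot, and variables do not carry over. Pictures are saved under pics/ and viewed, and the job is handed in when it is done.

Besides the shell and the picture viewer there is one more tool, called after "Request:" as name(argument=value, ...), one argument or row to a line, values as JSON. servo_tool: Moves the arm, as the interface text tells. Its arguments: {"type":"object","properties":{"grip":{"type":"array","items":{"type":"number"}},"translation":{"type":"array","items":{"type":"array","items":{"type":"number"}}},"turn":{"type":"array","items":{"type":"number"}},"newtons":{"type":"number"}},"required":["grip","translation","turn"]}

```bash
ls; mkdir -p pics; python3 - <<'E'
from plant import r,capture,calibration
import cv2,numpy as np
print(r.get_state(), r.grasp_offset)
for n in("scene","top"):
    p,d=capture(n); cv2.imwrite(f"pics/{n}0.png",p); np.save(f"pics/{n}0.npy",d); print(n,calibration(n),(d>0).mean())
E
```

```text
pics
{'time_s': 0.0, 'joints': array([ 8.97888070e+01,  2.05899932e+01,  6.34068726e-01, -2.15544733e-02,
       -7.01353732e+01, -1.65067339e+01]), 'qd': array([-0.03351279,  0.05177768,  0.08634835, -0.04805085, -0.0229068 ,
        0.05825338]), 'joint_torque': array([-1.18912860e-03, -5.82718134e+01,  2.93078935e+01,  6.99760392e+00,
        6.88961009e-03, -1.47287392e-04]), 'tcp_pos': array([0.19404869, 0.64599504, 0.22563669]), 'eef_rot': array([ 1.79906707e+02, -6.51535665e-03, -1.67252619e+01]), 'contact_force': array([ 0.33584301, -0.1647155 , -0.2857995 ]), 'moment': array([ 0.00748556, -0.03711283,  0.02328273]), 'gripper_width': 0.08750007631924056} -0.0188
scene {'fx': 483.77540589516155, 'fy': 483.77540589516155, 'cx': 273.5411549074348, 'cy': 212.13474555696928, 'dist_coeffs': array([-0.07489793,  0.        ,  0.        ,  0.        ,  0.        ]), 'view': array([[ 0.75346317,  0.65748421, -0.00278509, -0.42708564],
       [-0.52581424,  0.60510442,  0.59780267,  0.2405616 ],
       [ 0.39473109, -0.44895785,  0.80163846, -1.1130128 ],
       [ 0.        ,  0.        ,  0.        ,  1.        ]])} 0.9961267006802721
top {'fx': 442.61175920104114, 'fy': 442.61175920104114, 'cx': 278.34561715164295, 'cy': 205.09441046888944, 'dist_coeffs': array([-0.06715782,  0.        ,  0.        ,  0.        ,  0.        ]), 'view': array([[-2.21392511e-02, -9.99754545e-01, -8.38127798e-04,
         1.90637820e-02],
       [ 9.68105518e-01, -2.16476462e-02,  2.49605862e-01,
        -5.68708345e-01],
       [-2.49562738e-01,  4.71469069e-03,  9.68347154e-01,
        -6.83843297e-01],
       [ 0.00000000e+00,  0.00000000e+00,  0.00000000e+00,
         1.00000000e+00]])} 0.9960331632653061
```

View pics/scene0.png

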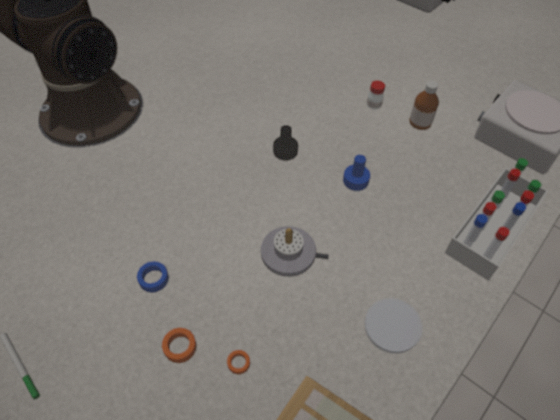

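View pics/top0.png

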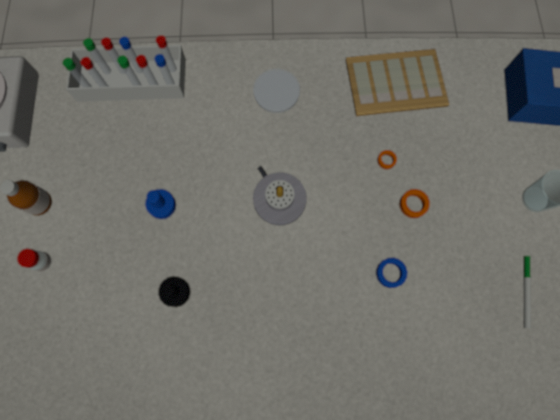

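Scene view: orange ring at (180,345), smaller decoy (238,361), holder (289,248) with outlet pipe, black cap (286,145), blue cap (357,172). Top view: orange ring (415,203), decoy (387,159), holder (280,195), black cap (174,291).

```bash
cat > h.py <<'E'
import cv2,numpy as np
from plant import calibration
def rays(n,uv):
    c=calibration(n);K=np.array([[c['fx'],0,c['cx']],[0,c['fy'],c['cy']],[0,0,1]])
    q=cv2.undistortPoints(np.float64(uv).reshape(-1,1,2),K,c['dist_coeffs'])[:,0]
    V=c['view'];R=V[:3,:3];o=-R.T@V[:3,3]
    d=np.c_[q[:,0],-q[:,1],-np.ones(len(q))]   # unit depth
    return o,d@R
def plane(n,uv,z):
    o,d=rays(n,uv); return o+d*((z-o[2])/d[:,2])[:,None]
def pts(n,mask,dep):
    v,u=np.nonzero(mask&(dep>0)); o,d=rays(n,np.c_[u,v]); return o+d*dep[v,u][:,None],np.c_[u,v]
def tri(a,b):
    (o1,d1),(o2,d2)=rays("scene",[a]),rays("top",[b]);d1=d1[0]/np.linalg.norm(d1);d2=d2[0]/np.linalg.norm(d2)
    s=np.linalg.lstsq(np.c_[d1,-d2],o2-o1,rcond=None)[0];p,q=o1+s[0]*d1,o2+s[1]*d2
    return (p+q)/2,np.linalg.norm(p-q)
def circ(P):
    x,y=P[:,0],P[:,1];s=np.linalg.lstsq(np.c_[2*x,2*y,np.ones(len(x))],x*x+y*y,rcond=None)[0]
    return s[:2],np.sqrt(s[2]+s[0]**2+s[1]**2)
def blob(m,near):
    n,l,st,c=cv2.connectedComponentsWithStats(m.astype(np.uint8))
    i=1+np.argmin(np.linalg.norm(c[1:]-near,axis=1)); return l==i,c[i],st[i]
E
python3 - <<'E'
from h import *
I={n:cv2.imread(f"pics/{n}0.png") for n in("scene","top")};D={n:np.load(f"pics/{n}0.npy") for n in I}
H={n:cv2.cvtColor(I[n],cv2.COLOR_BGR2HSV) for n in I}
near={'ring':{'scene':(180,345),'top':(415,203)},'cap':{'scene':(286,145),'top':(174,291)},'post':{'scene':(289,235),'top':(280,191)}}
for k in near:
  cs={}
  for n in I:
    h,s,v=[H[n][...,i].astype(int) for i in range(3)]
    m={'ring':(h<15)&(s>140)&(v>90),'cap':(v<60),'post':(h>10)&(h<28)&(s>90)}[k]
    b,c,st=blob(m,near[k][n]);P,uv=pts(n,b,D[n])
    print(k,n,'cent',c.round(1),st,'z pct',np.percentile(P[:,2],[2,25,50,75,98]).round(4),'mean',P.mean(0).round(4),'min',P.min(0).round(3),'max',P.max(0).round(3))
    e=b.astype(np.uint8);ct=max(cv2.findContours(e,cv2.RETR_EXTERNAL,cv2.CHAIN_APPROX_NONE)[0],key=len);el=cv2.fitEllipse(ct);print('  ellipse',np.round(el[0],1),np.round(el[1],1)); cs[n]=c
    zt=np.percentile(P[:,2],95);t=P[P[:,2]>zt-.006]; print('  top layer',zt.round(4),t.mean(0).round(4),circ(t))
  print(k,'tri centroid',tri(cs['scene'],cs['top']))
# white support & steel foot by depth
for n in I:
  P,uv=pts(n,np.ones(D[n].shape,bool),D[n])
  near_=np.hypot(*(P[:,:2]-plane(n,[(289,243) if n=='scene' else (280,194)],.04)[0,:2]).T)<.07
  P=P[near_]
  for lo,hi in((.036,.046),(.012,.02),(.068,.085)):
    t=P[(P[:,2]>lo)&(P[:,2]<hi)]; print(n,lo,len(t),t.mean(0).round(4),t.min(0).round(4),t.max(0).round(4),np.median(t[:,2]).round(4))
big={n:cv2.resize(I[n][y:y+150,x:x+200],None,fx=4,fy=4,interpolation=2) for n,(x,y) in {'scene':(200,110),'top':(150,170)}.items()}
for n in big: cv2.imwrite(f"pics/{n}0z.png",big[n])
E
```

```text
ring scene cent [178.3 344.2] [163 328  32  33 458] z pct [0.0138 0.0175 0.0185 0.0194 0.0214] mean [ 0.5859 -0.2498  0.0183] min [ 0.559 -0.275  0.01 ] max [ 0.611 -0.224  0.023]
  ellipse [178.3 344.1] [30.  32.4]
  top layer 0.0208 [ 0.5858 -0.2498  0.0185] (array([ 0.58547202, -0.24923535]), np.float64(0.021978873670693948))
ring top cent [414.6 203. ] [402 189  27  29 351] z pct [0.0105 0.0186 0.0199 0.0208 0.0224] mean [ 0.5811 -0.2453  0.0192] min [ 0.555 -0.272  0.007] max [ 0.608 -0.221  0.024]
  ellipse [414.6 203.1] [26.8 27.7]
  top layer 0.0219 [ 0.5812 -0.2455  0.0199] (array([ 0.58161134, -0.2454926 ]), np.float64(0.022180814419725157))
ring tri centroid (array([ 0.58306094, -0.24843983,  0.01050919]), np.float64(0.0007250395745272249))
cap scene cent [285.2 144.7] [274 126  24  34 550] z pct [0.006  0.0205 0.0231 0.0423 0.0675] mean [0.4391 0.1831 0.031 ] min [0.409 0.164 0.003] max [0.46  0.215 0.07 ]
  ellipse [285.2 144.7] [22.  32.4]
  top layer 0.0668 [0.435  0.1888 0.066 ] (array([0.43453639, 0.18951109]), np.float64(0.007776883780885579))
cap top cent [173.9 29
[... 1031 characters left out ...]
(0.003892923029432604))
post tri centroid (array([0.59864625, 0.00351359, 0.0539234 ]), np.float64(0.001091732129191882))
scene 0.036 479 [ 0.6017 -0.001   0.0384] [ 0.5742 -0.0239  0.036 ] [0.6261 0.0276 0.0458] 0.0383
scene 0.012 1287 [ 0.6055 -0.005   0.0144] [ 0.5495 -0.0485  0.012 ] [0.6533 0.0507 0.0198] 0.0143
scene 0.068 41 [6.008e-01 5.000e-04 7.170e-02] [ 0.5931 -0.0059  0.0685] [0.6064 0.0068 0.0761] 0.0718
top 0.036 562 [0.5962 0.0036 0.0405] [ 0.5714 -0.0208  0.0361] [0.6226 0.028  0.0453] 0.0405
top 0.012 1522 [0.5952 0.0048 0.0164] [ 0.5476 -0.0456  0.012 ] [0.6587 0.0528 0.0199] 0.0165
top 0.068 50 [0.5965 0.0039 0.0735] [ 0.5908 -0.0023  0.0686] [0.6032 0.0099 0.0798] 0.0731
```

Request:
servo_tool(
  grip=[-1,-1,-1,-1,-1,-1,-1,-1,-1,-1],
  translation=[
    [0.03,0.024,0],
    [0.06,0.048,0],
    [0.09,0.072,0],
    [0.121,0.096,0],
    [0.152,0.121,0],
    [0.183,0.146,0],
    [0.215,0.171,0],
    [0.248,0.197,0],
    [0.281,0.223,0],
    [0.314,0.249,0],
  ],
  turn=[-0.03,-0.06,-0.09,-0.12,-0.15,-0.18,-0.21,-0.24,-0.27,-0.292],
)

```text
time_s: 0.93
tcp_pos: [0.4232, 0.3166, 0.2265]
eef_rot: [-180.0, 0.0, 0.1]
contact_force: [0.2, 0.8, 0.1]
gripper_width: 0.0878
```

View pics/scene0z.png

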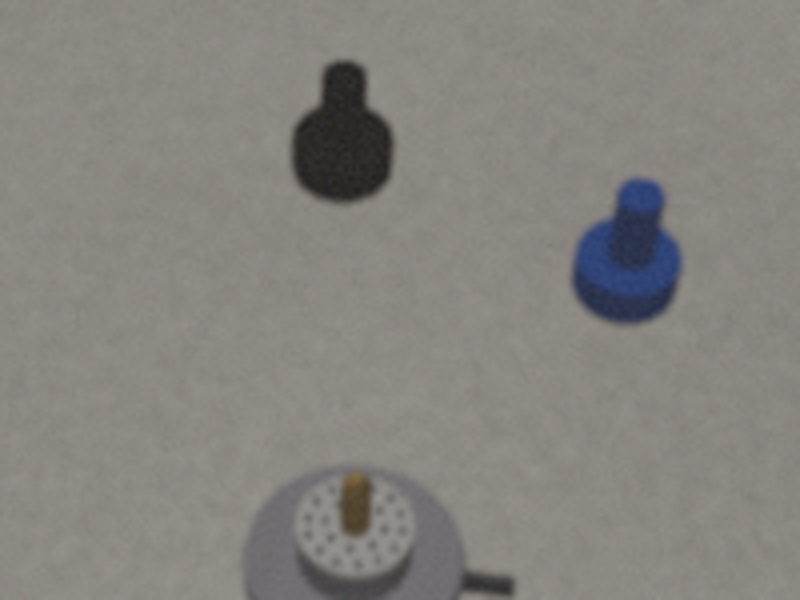

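The zoomed view shows the black cap upright (knob at about 344,75, skirt 343,150) and the post standing mid-support (355,505). Moving on to the ring.

Request:
servo_tool(
  grip=[-1,-1,-1,-1,-1,-1,-1,-1,-1,-1],
  translation=[
    [0.016,0.036,0],
    [0.032,0.072,0],
    [0.046,0.108,0],
    [0.06,0.144,0],
    [0.075,0.18,0],
    [0.09,0.216,0],
    [0.105,0.252,0],
    [0.12,0.288,0],
    [0.13,0.324,0],
    [0.14,0.36,0],
  ],
  turn=[0,0,0,0,0,0,0,0,0,0],
)

```text
time_s: 1.77
tcp_pos: [0.5629, -0.0434, 0.2263]
eef_rot: [180.0, 0.0, 0.0]
contact_force: [0.4, 0.4, 0.4]
gripper_width: 0.0878
```

Request:
servo_tool(
  grip=[-1,-1,-1,-1,-1,-1,-1,-1,-1,-1],
  translation=[
    [0.004,0.03,0.01],
    [0.008,0.06,0.02],
    [0.012,0.09,0.035],
    [0.016,0.12,0.05],
    [0.02,0.15,0.065],
    [0.02,0.18,0.08],
    [0.02,0.204,0.1],
    [0.02,0.204,0.12],
    [0.02,0.204,0.13],
    [0.02,0.204,0.13],
  ],
  turn=[0,0,0,0,0,0,0,0,0,0],
)

```text
time_s: 2.6
tcp_pos: [0.5808, -0.2453, 0.0935]
eef_rot: [-179.9, 0.3, -0.1]
contact_force: [-0.8, 0.5, -0.1]
gripper_width: 0.0877
```

```bash
python3 - <<'E'
from h import *
from plant import r,capture
s=r.get_state();print(s['tcp_pos'],s['eef_rot'],s['time_s'])
a,_=capture("scene");b,_=capture("top")
cv2.imwrite("pics/g1.png",np.hstack([cv2.resize(a[270:420,80:280],None,fx=2,fy=2),cv2.resize(b[120:270,330:530],None,fx=2,fy=2)]))
E
```

```text
[ 0.58075851 -0.24526387  0.09350138] [-1.79933081e+02  2.99531912e-01 -5.78794819e-02] 2.6
```

View pics/g1.png

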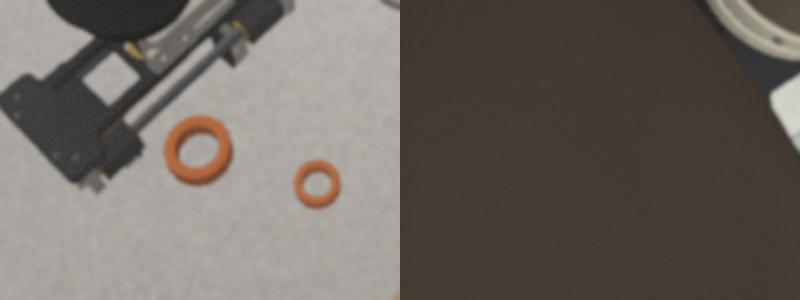

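The left half (scene camera) shows the open jaws above and behind the ring, tips at about (128,362) and (197,300) in the full image; the arm hides the top view. Checking the camera-to-robot bias with these tips.

```bash
python3 - <<'E'
from h import *
P=plane("scene",[(127.5,363),(198,301)],.0935);print(P,P.mean(0))
E
```

```text
[[ 0.58441991 -0.32743313  0.0935    ]
 [ 0.58934427 -0.19649016  0.0935    ]] [ 0.58688209 -0.26196165  0.0935    ]
```

```bash
python3 - <<'E'
from h import *
from plant import capture,calibration
a,_=capture("scene");a=a.copy()
cv2.imwrite("pics/g1full.png",a)
z=cv2.resize(a[280:400,100:260],None,fx=5,fy=5,interpolation=2)
c=calibration("scene");V=c['view']
K=np.array([[c['fx'],0,c['cx']],[0,c['fy'],c['cy']],[0,0,1]])
for off in(-.065,-.044,0,.044,.065):
    w=np.array([.5808,-.2453+off,.0935,1]);p=(V@w)[:3]*[1,-1,-1]
    u=cv2.projectPoints(p.reshape(1,1,3),np.zeros(3),np.zeros(3),K,c['dist_coeffs'])[0].ravel();print(off,u)
    cv2.circle(z,tuple(int(q) for q in (u-[100,280])*5),4,(0,255,0),-1)
cv2.imwrite("pics/g1z.png",z)
E
```

```text
-0.065 [135.31848453 352.46100211]
-0.044 [146.69788261 341.83191698]
0 [169.73778902 320.30521614]
0.044 [191.71203837 299.76699619]
0.065 [201.83334205 290.30482933]
```

View pics/g1z.png

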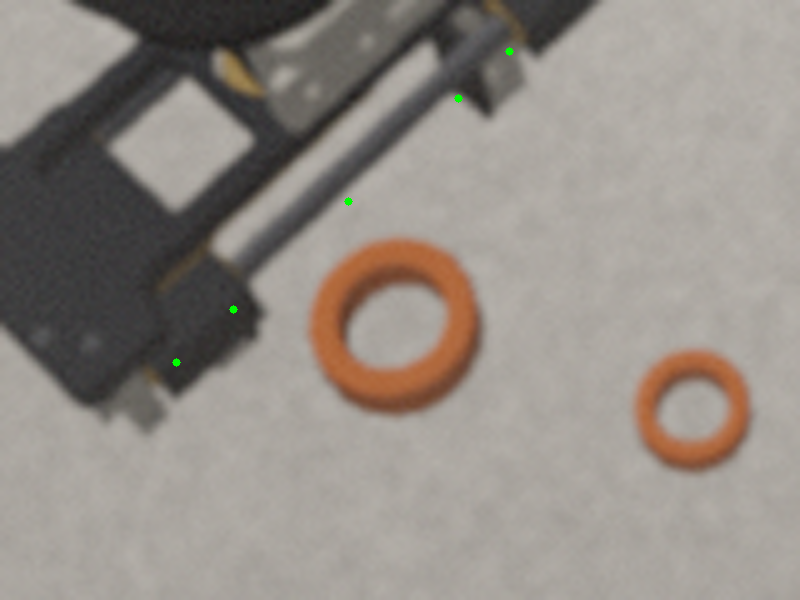

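The projected tool points (green) lie on the visible finger tips to within a few mm, so the calibration is usable. Descending.

Request:
servo_tool(
  grip=[-1,-1,-1,-1,-1,-1,-1,-1,-1,-1],
  translation=[
    [0,0,0.012],
    [0,0,0.024],
    [0,0,0.036],
    [0,0,0.048],
    [0,0,0.06],
    [0,0,0.07],
    [0,0,0.08],
    [0,0,0.085],
    [0,0,0.09],
    [0,0,0.09],
  ],
  turn=[0,0,0,0,0,0,0,0,0,0],
)

```text
time_s: 3.58
tcp_pos: [0.5823, -0.2455, 0.0054]
eef_rot: [-180.0, 0.1, -0.0]
contact_force: [-0.1, 0.3, -0.4]
gripper_width: 0.0878
```

Request:
servo_tool(
  grip=[0,0.3,0.5,0.5,0.5,0.5,0.5,0.5,0.5,0.5],
  translation=[
    [0,0,0],
    [0,0,0],
    [0,0,0],
    [0,0,0],
    [0,0,0],
    [0,0,0],
    [0,0,0],
    [0,0,0],
    [0,0,0],
    [0,0,0],
  ],
  turn=[0,0,0,0,0,0,0,0,0,0],
  newtons=20,
)

```text
time_s: 4.42
tcp_pos: [0.583, -0.2455, 0.0069]
eef_rot: [180.0, -0.0, 0.0]
contact_force: [-0.9, 0.4, 4.7]
gripper_width: 0.0541
```

Opening of 54.1 mm matches the ring. Lifting and carrying over the post.

Request:
servo_tool(
  grip=[0.5,0.5,0.5,0.5,0.5,0.5,0.5,0.5,0.5,0.5],
  translation=[
    [0,0,-0.01],
    [0,0,-0.025],
    [0,0,-0.045],
    [0,0,-0.065],
    [0,0,-0.085],
    [0,0,-0.105],
    [0,0,-0.12],
    [0,-0.02,-0.12],
    [0,-0.04,-0.12],
    [0,-0.06,-0.12],
  ],
  turn=[0,0,0,0,0,0,0,0,0,0],
)

```text
time_s: 5.25
tcp_pos: [0.5826, -0.185, 0.1273]
eef_rot: [-180.0, -0.0, -0.1]
contact_force: [0.1, 0.4, -0.6]
gripper_width: 0.0538
```

Request:
servo_tool(
  grip=[0.5,0.5,0.5,0.5,0.5,0.5,0.5,0.5,0.5,0.5],
  translation=[
    [0.002,-0.025,0],
    [0.004,-0.05,0],
    [0.006,-0.075,0],
    [0.008,-0.1,0],
    [0.01,-0.125,0],
    [0.012,-0.15,0],
    [0.014,-0.172,0],
    [0.015,-0.188,0],
    [0.015,-0.188,0],
    [0.015,-0.188,0],
  ],
  turn=[0,0,0,0,0,0,0,0,0,0],
)

```text
time_s: 6.08
tcp_pos: [0.5977, 0.0033, 0.1269]
eef_rot: [-180.0, 0.0, 0.1]
contact_force: [0.1, -0.3, -0.0]
gripper_width: 0.0537
```

```bash
python3 - <<'E'
from h import *
from plant import r,capture
s=r.get_state();print(s['tcp_pos'],s['eef_rot'],s['time_s'],s['gripper_width'])
a,d=capture("scene")
cv2.imwrite("pics/g2.png",cv2.resize(a[160:310,180:380],None,fx=4,fy=4,interpolation=2))
h=cv2.cvtColor(a,cv2.COLOR_BGR2HSV).astype(int)
m=(h[...,0]<15)&(h[...,1]>140)&(h[...,2]>70);m[320:]=0
b,c,st=blob(m,(270,220));P,uv=pts("scene",b,d);print(c,st,np.percentile(P[:,2],[2,50,98]),P.min(0),P.max(0),P.mean(0))
E
```

```text
[0.59766278 0.00327998 0.12685556] [-1.79996408e+02  2.88817508e-03  1.06410491e-01] 6.0833 0.05370355509119581
[296.91153846 212.92307692] [284 197  22  28 260] [0.12576103 0.13732134 0.14147918] [ 0.59920973 -0.0502589   0.12497216] [0.63753358 0.0308508  0.20495434] [6.15851750e-01 4.30487551e-04 1.36949953e-01]
```

View pics/g2.png

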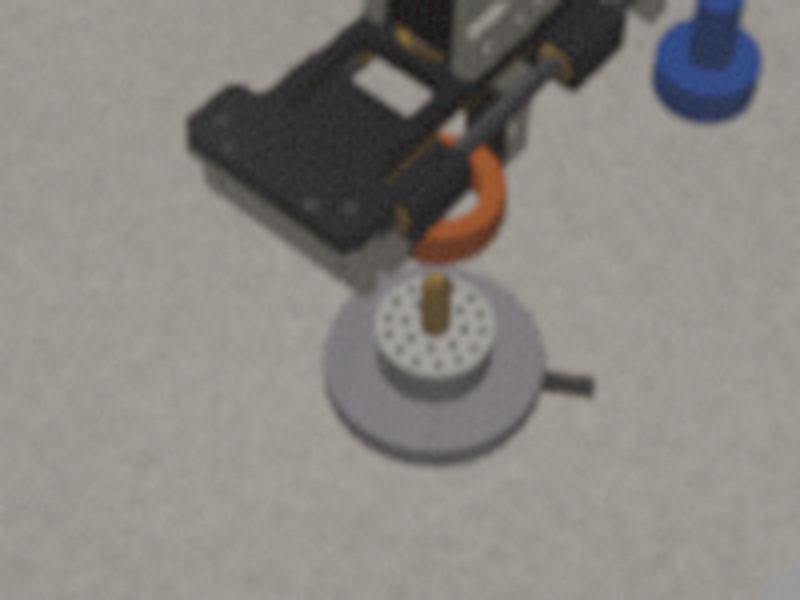

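The picture shows the ring held level (crop ~ (470,200)) above the undisturbed post (435,300). Checking its x-centre against the scene camera's own post estimate.

```bash
python3 - <<'E'
from h import *
from plant import r,capture
a,d=capture("scene")
h=cv2.cvtColor(a,cv2.COLOR_BGR2HSV).astype(int)
m=(h[...,0]<15)&(h[...,1]>140)&(h[...,2]>70);m[320:]=0
b,c,st=blob(m,(297,213))
# outer right/bottom rim of the top face: for silhouette right side, cast to z=.14
ys,xs=np.nonzero(b)
E_=[(xs[ys==y].max()+.5,y) for y in range(200,218)]
P=plane("scene",E_,.140);print(circ(P),P[::5])
from scipy.optimize import least_squares
f=least_squares(lambda q:np.hypot(P[:,0]-q[0],P[:,1]-q[1])-.027,[.6,0]);print(f.x,np.abs(f.fun).max())
E
```

```text
(array([ 0.57956718, -0.01617448]), np.float64(0.051143497360990255)) [[0.6100288  0.02623214 0.14      ]
 [0.61635447 0.01839505 0.14      ]
 [0.62258246 0.01068022 0.14      ]
 [0.62753801 0.00206153 0.14      ]]
[ 0.60000347 -0.00172752] 0.0027026899818270306
```

Ring and post agree within about 2 mm in the same camera. Lowering.

Request:
servo_tool(
  grip=[0.5,0.5,0.5,0.5,0.5,0.5,0.5,0.5,0.5,0.5],
  translation=[
    [0.001,0,0.01],
    [0.001,0,0.02],
    [0.001,0,0.03],
    [0.001,0,0.04],
    [0.001,0,0.05],
    [0.001,0,0.06],
    [0.001,0,0.067],
    [0.001,0,0.072],
    [0.001,0,0.075],
    [0.001,0,0.077],
  ],
  turn=[0,0,0,0,0,0,0,0,0,0],
)

```text
time_s: 7.02
tcp_pos: [0.5988, 0.0025, 0.0492]
eef_rot: [180.0, 0.0, 0.0]
contact_force: [-0.2, -0.1, -0.5]
gripper_width: 0.0536
```

Request:
servo_tool(
  grip=[0.5,0.5,0.5,0.5],
  translation=[
    [0,0,0.001],
    [0,0,0.002],
    [0,0,0.002],
    [0,0,0.002],
  ],
  turn=[0,0,0,0],
)

```text
time_s: 7.35
tcp_pos: [0.599, 0.0026, 0.0479]
eef_rot: [-180.0, -0.0, 0.0]
contact_force: [-0.3, 0.0, -0.8]
gripper_width: 0.0537
```

Request:
servo_tool(
  grip=[0.5,0.5,0.5,0.5],
  translation=[
    [0,0,0.0005],
    [0,0,0.001],
    [0,0,0.001],
    [0,0,0.001],
  ],
  turn=[0,0,0,0],
)

```text
time_s: 7.68
tcp_pos: [0.599, 0.0026, 0.0469]
eef_rot: [-180.0, -0.0, 0.0]
contact_force: [-0.3, 1.2, 3.3]
gripper_width: 0.0538
```

Request:
servo_tool(
  grip=[0.3,0.2,0,-0.3,-0.6,-1,-1,-1,-1,-1],
  translation=[
    [0,0,0],
    [0,0,0],
    [0,0,0],
    [0,0,0],
    [0,0,0],
    [0,0,0],
    [0,0,0],
    [0,0,0],
    [0,0,0],
    [0,0,0],
  ],
  turn=[0,0,0,0,0,0,0,0,0,0],
)

```text
time_s: 8.52
tcp_pos: [0.5987, 0.0025, 0.0464]
eef_rot: [180.0, 0.0, 0.0]
contact_force: [-0.1, -0.4, 1.3]
gripper_width: 0.0864
```

Request:
servo_tool(
  grip=[-1,-1,-1,-1,-1,-1,-1,-1,-1,-1],
  translation=[
    [0,0,-0.01],
    [0,0,-0.025],
    [0,0,-0.045],
    [0,0,-0.065],
    [0,0,-0.085],
    [0,0,-0.1],
    [-0.02,-0.025,-0.1],
    [-0.04,-0.05,-0.1],
    [-0.06,-0.075,-0.1],
    [-0.08,-0.1,-0.1],
  ],
  turn=[0,0,0,0,0,0,0,0,0,0],
)

```text
time_s: 9.35
tcp_pos: [0.518, 0.1032, 0.1475]
eef_rot: [-180.0, -0.0, -0.0]
contact_force: [0.7, 1.0, 0.3]
gripper_width: 0.088
```

```bash
python3 - <<'E'
from h import *
from plant import r,capture
s=r.get_state();print(s['tcp_pos'],s['eef_rot'],s['time_s'])
for n,x,y in(("scene",180,110),("top",180,120)):
    a,d=capture(n)
    cv2.imwrite(f"pics/g3{n}.png",cv2.resize(a[y:y+150,x:x+200],None,fx=3,fy=3,interpolation=2))
    h=cv2.cvtColor(a,cv2.COLOR_BGR2HSV).astype(int)
    m=(h[...,0]<15)&(h[...,1]>140)&(h[...,2]>70)
    b,c,st=blob(m,(290,235) if n=="scene" else (280,192));P,uv=pts(n,b,d);print(n,c,st,np.percentile(P[:,2],[2,50,98]),P.mean(0))
E
```

```text
[0.51795051 0.10320227 0.14747137] [-1.79971961e+02 -4.84023156e-02 -3.56304292e-02] 9.35
scene [288.40338164 237.78985507] [274 224  30  28 414] [0.04640713 0.05770247 0.06055839] [ 0.60275643 -0.00219515  0.05668696]
top [283.41333333 190.34666667] [270 177  25  30 150] [0.0514704  0.05983432 0.25718754] [ 0.59346347 -0.00319697  0.07870868]
```

View pics/g3scene.png

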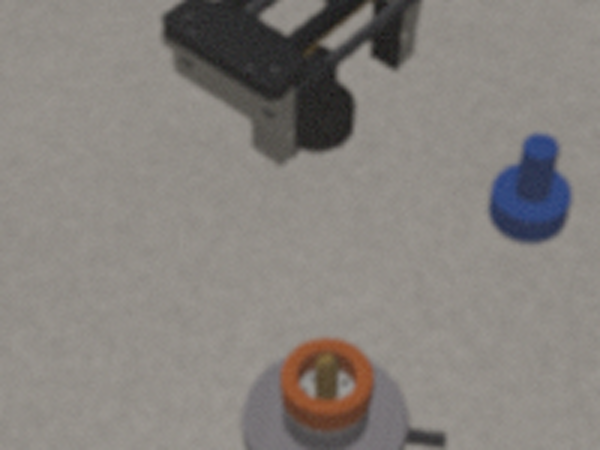

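View pics/g3top.png

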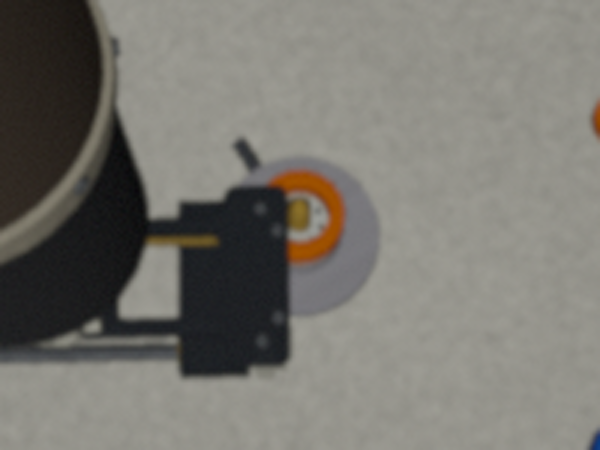

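Scene crop: the ring sits flat on the support around the post (326,385), top at z≈0.060; top crop agrees (300,215). Now to the cap.

Request:
servo_tool(
  grip=[-1,-1,-1,-1,-1,-1,-1,-1,-1,-1],
  translation=[
    [-0.018,-0.018,0],
    [-0.036,-0.036,0],
    [-0.054,-0.054,0],
    [-0.07,-0.072,0],
    [-0.087,-0.089,0],
    [-0.087,-0.089,0.015],
    [-0.087,-0.089,0.03],
    [-0.087,-0.089,0.045],
    [-0.087,-0.089,0.06],
    [-0.087,-0.089,0.06],
  ],
  turn=[0,0,0,0,0,0,0,0,0,0],
)

```text
time_s: 10.28
tcp_pos: [0.4307, 0.1904, 0.0848]
eef_rot: [179.9, 0.2, -0.0]
contact_force: [-0.9, -0.5, -0.6]
gripper_width: 0.0875
```

```bash
python3 - <<'E'
from h import *
from plant import r,capture
s=r.get_state();print(s['tcp_pos'],s['eef_rot'],s['time_s'])
a,d=capture("scene")
cv2.imwrite("pics/g4.png",cv2.resize(a[70:220,200:400],None,fx=4,fy=4,interpolation=2))
E
```

```text
[0.43067504 0.19037197 0.08481192] [ 1.79867498e+02  1.56875612e-01 -1.23758164e-02] 10.2833
```

View pics/g4.png

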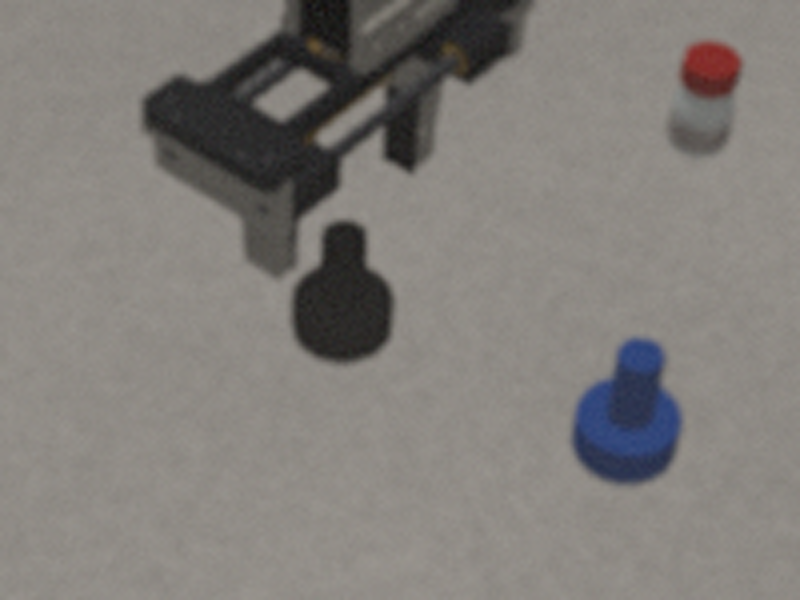

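The picture shows the cap knob (344,235) between the two finger planes, with tips at (275,270) and (410,165). Descending to TCP z≈0.031 and closing.

Request:
servo_tool(
  grip=[-1,-1,-1,-1,-1,-1,-1,-1],
  translation=[
    [0,0,0.01],
    [0,0,0.02],
    [0,0,0.03],
    [0,0,0.04],
    [0,0,0.047],
    [0,0,0.053],
    [0,0,0.056],
    [0,0,0.056],
  ],
  turn=[0,0,0,0,0,0,0,0],
)

```text
time_s: 11.0
tcp_pos: [0.4318, 0.1914, 0.0305]
eef_rot: [180.0, 0.0, 0.0]
contact_force: [0.6, 0.0, 0.1]
gripper_width: 0.088
```

Request:
servo_tool(
  grip=[-0.5,-0.2,0,0.2,0.4,0.6,0.8,0.8,0.8,0.8],
  translation=[
    [0,0,0],
    [0,0,0],
    [0,0,0],
    [0,0,0],
    [0,0,0],
    [0,0,0],
    [0,0,0],
    [0,0,0],
    [0,0,0],
    [0,0,0],
  ],
  turn=[0,0,0,0,0,0,0,0,0,0],
  newtons=25,
)

```text
time_s: 11.83
tcp_pos: [0.4317, 0.1915, 0.0305]
eef_rot: [180.0, 0.0, 0.0]
contact_force: [-0.9, -0.2, 0.4]
gripper_width: 0.0268
```

Request:
servo_tool(
  grip=[0.8,0.8,0.8,0.8],
  translation=[
    [0,0,0],
    [0,0,0],
    [0,0,0],
    [0,0,0],
  ],
  turn=[0,0,0,0],
)

```text
time_s: 12.17
tcp_pos: [0.4317, 0.1915, 0.0306]
eef_rot: [-180.0, -0.0, 0.0]
contact_force: [-0.3, -0.7, -0.6]
gripper_width: 0.0234
```

Request:
servo_tool(
  grip=[0.8,0.8,0.8,0.8,0.8,0.8,0.8,0.8,0.8,0.8],
  translation=[
    [0,0,-0.01],
    [0,0,-0.025],
    [0,0,-0.045],
    [0,0,-0.065],
    [0,0,-0.085],
    [0,0,-0.1],
    [0,0,-0.11],
    [0.01,0.01,-0.11],
    [0.025,0.028,-0.11],
    [0.042,0.046,-0.11],
  ],
  turn=[0,0,0,0,0,0,0,0,0,0],
)

```text
time_s: 13.0
tcp_pos: [0.4737, 0.1453, 0.1409]
eef_rot: [-180.0, -0.0, 0.1]
contact_force: [-0.0, 0.4, -0.6]
gripper_width: 0.0234
```

Request:
servo_tool(
  grip=[0.8,0.8,0.8,0.8,0.8,0.8,0.8,0.8,0.8,0.8],
  translation=[
    [0.017,0.02,0],
    [0.035,0.04,0],
    [0.053,0.06,0],
    [0.07,0.08,0],
    [0.088,0.1,0],
    [0.105,0.12,0],
    [0.117,0.135,0],
    [0.125,0.143,0],
    [0.125,0.143,0],
    [0.125,0.143,0],
  ],
  turn=[0,0,0,0,0,0,0,0,0,0],
)

```text
time_s: 13.83
tcp_pos: [0.5985, 0.0022, 0.14]
eef_rot: [180.0, 0.1, -0.1]
contact_force: [-0.9, -0.1, -0.3]
gripper_width: 0.0239
```

```bash
python3 - <<'E'
from h import *
from plant import r,capture
s=r.get_state();print(s['tcp_pos'],s['eef_rot'],s['time_s'],s['gripper_width'])
a,d=capture("scene")
cv2.imwrite("pics/g5.png",cv2.resize(a[150:300,190:390],None,fx=4,fy=4,interpolation=2))
E
```

```text
[0.59846639 0.00219712 0.13996304] [ 1.79993333e+02  6.22175747e-02 -5.97712943e-02] 13.8333 0.023853220983854166
```

View pics/g5.png

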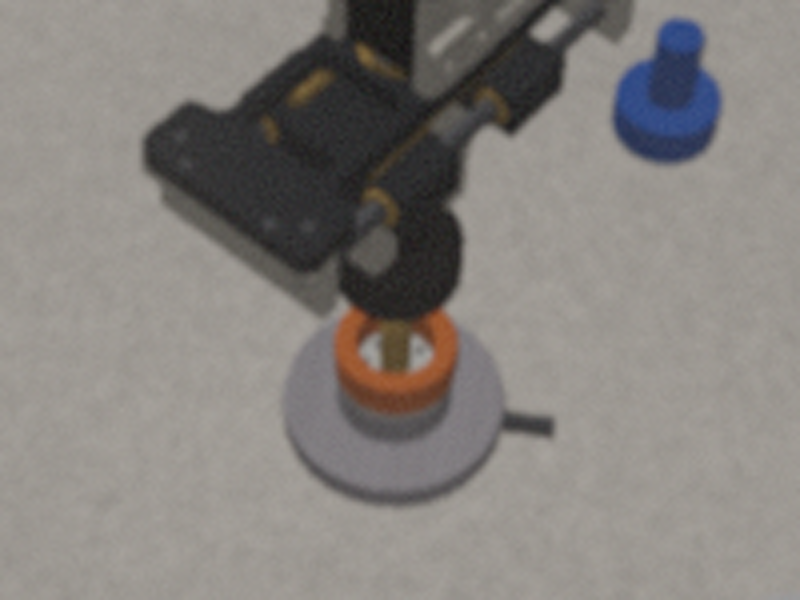

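Cap is held level (skirt at 403,265) above the ring (397,355) with the post visible below it. Lowering.

Request:
servo_tool(
  grip=[0.8,0.8,0.8,0.8,0.8,0.8,0.8,0.8,0.8,0.8],
  translation=[
    [0,0,0.006],
    [0,0,0.012],
    [0,0,0.018],
    [0,0,0.024],
    [0,0,0.03],
    [0,0,0.036],
    [0,0,0.041],
    [0,0,0.045],
    [0,0,0.047],
    [0,0,0.047],
  ],
  turn=[0,0,0,0,0,0,0,0,0,0],
)

```text
time_s: 14.72
tcp_pos: [0.5985, 0.0024, 0.093]
eef_rot: [180.0, 0.0, 0.0]
contact_force: [0.2, 0.6, -0.6]
gripper_width: 0.0233
```

Request:
servo_tool(
  grip=[0.8,0.8,0.8,0.8],
  translation=[
    [0,0,0.001],
    [0,0,0.002],
    [0,0,0.002],
    [0,0,0.002],
  ],
  turn=[0,0,0,0],
)

```text
time_s: 15.05
tcp_pos: [0.5989, 0.0025, 0.0917]
eef_rot: [-180.0, -0.0, 0.0]
contact_force: [0.4, 0.5, -1.4]
gripper_width: 0.0237
```

Request:
servo_tool(
  grip=[0.8,0.8,0.8,0.8],
  translation=[
    [0,0,0.0005],
    [0,0,0.001],
    [0,0,0.001],
    [0,0,0.001],
  ],
  turn=[0,0,0,0],
)

```text
time_s: 15.38
tcp_pos: [0.5988, 0.0026, 0.0906]
eef_rot: [-180.0, -0.0, 0.0]
contact_force: [0.4, -0.4, -0.1]
gripper_width: 0.0235
```

Request:
servo_tool(
  grip=[0.65,0.6,0.5,0.3,0.1,0,-0.1,-0.2,-0.2,-0.2],
  translation=[
    [0,0,0],
    [0,0,0],
    [0,0,0],
    [0,0,0],
    [0,0,0],
    [0,0,0],
    [0,0,0],
    [0,0,0],
    [0,0,0],
    [0,0,0],
  ],
  turn=[0,0,0,0,0,0,0,0,0,0],
)

```text
time_s: 16.22
tcp_pos: [0.5988, 0.0025, 0.0906]
eef_rot: [-180.0, -0.0, 0.0]
contact_force: [-0.6, 0.2, -0.5]
gripper_width: 0.0526
```

Request:
servo_tool(
  grip=[-0.2,-0.2,-0.2,-0.2,-0.2,-0.2,-0.2,-0.2,-0.2,-0.2],
  translation=[
    [0,0,-0.01],
    [0,0,-0.025],
    [0,0,-0.045],
    [0,0,-0.065],
    [0,0,-0.085],
    [0,0,-0.1],
    [-0.02,-0.025,-0.1],
    [-0.04,-0.05,-0.1],
    [-0.06,-0.075,-0.1],
    [-0.08,-0.1,-0.1],
  ],
  turn=[0,0,0,0,0,0,0,0,0,0],
)

```text
time_s: 17.05
tcp_pos: [0.5179, 0.1032, 0.1914]
eef_rot: [-180.0, -0.0, -0.0]
contact_force: [0.4, 0.2, -0.3]
gripper_width: 0.0525
```

Request:
servo_tool(
  grip=[-0.2,-0.2,-0.2,-0.2,-0.2,-0.2,-0.2,-0.2],
  translation=[
    [-0.01,-0.025,0],
    [-0.02,-0.05,0],
    [-0.03,-0.075,0],
    [-0.04,-0.1,0],
    [-0.045,-0.125,0],
    [-0.05,-0.15,0],
    [-0.05,-0.15,0],
    [-0.05,-0.15,0],
  ],
  turn=[0,0,0,0,0,0,0,0],
)

```text
time_s: 17.72
tcp_pos: [0.4684, 0.2537, 0.1912]
eef_rot: [-180.0, -0.0, 0.1]
contact_force: [-0.6, -0.0, 0.2]
gripper_width: 0.0526
```

```bash
python3 - <<'E'
from h import *
from plant import r,capture
s=r.get_state();print(s['tcp_pos'],s['time_s'],s['qd'].round(2))
o=[]
for n,x,y,q in(("scene",230,140,(290,225)),("top",210,120,(278,185))):
    a,d=capture(n);o.append(cv2.resize(a[y:y+150,x:x+130],None,fx=3,fy=3,interpolation=2))
    h=cv2.cvtColor(a,cv2.COLOR_BGR2HSV).astype(int)
    P,uv=pts(n,np.ones(d.shape,bool),d)
    k=(np.hypot(P[:,0]-.599,P[:,1]-.002)<.04)
    for lo,hi in((.12,.14),(.078,.09)):
        t=P[k&(P[:,2]>lo)&(P[:,2]<hi)];print(n,lo,len(t),t.mean(0).round(4),t.min(0).round(3),t.max(0).round(3))
    m=(h[...,0]<15)&(h[...,1]>140)&(h[...,2]>60);b,c,st=blob(m,q);R,_=pts(n,b,d);print(' orange',c,np.percentile(R[:,2],[2,50,98]).round(4),R.mean(0).round(4))
cv2.imwrite("pics/g6.png",np.hstack(o))
E
```

```text
[0.46842561 0.25371671 0.19122274] 17.7167 [-1.64 -0.33 -0.9  -0.12  0.01  0.63]
scene 0.12 162 [0.6005 0.     0.1256] [ 0.589 -0.011  0.12 ] [0.612 0.012 0.129]
scene 0.078 490 [ 0.6041 -0.0043  0.0823] [ 0.573 -0.025  0.078] [0.627 0.028 0.09 ]
 orange [302. 241.] [0.0562 0.0562 0.0562] [0.6244 0.0081 0.0562]
top 0.12 173 [0.5961 0.0037 0.128 ] [ 0.586 -0.007  0.12 ] [0.608 0.014 0.131]
top 0.078 522 [0.5918 0.0036 0.0844] [ 0.57  -0.023  0.079] [0.624 0.03  0.09 ]
 orange [278.85185185 204.03703704] [0.0508 0.0587 0.0702] [0.5741 0.0054 0.0596]
```

View pics/g6.png

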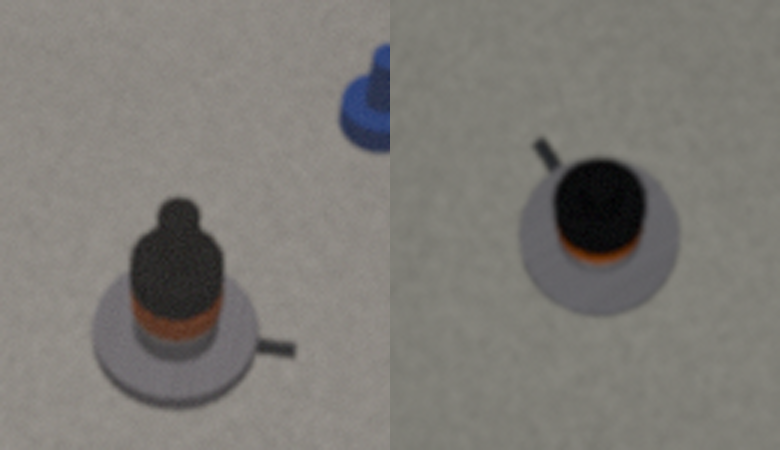

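Both halves show the cap (179,270 / 600,205) flush and level on the orange ring on the support. Knob top is at z≈0.126–0.128 (expected 0.128), skirt top at 0.082–0.084 (expected 0.084), and the knob centre is within 1 mm of the post in each camera.

```bash
python3 -c "
from plant import order;print(order.close_job())"
```

```text
the job is handed in; nothing more can be done
None
```

The filter holder is assembled and I handed the job in at about 18 s. The orange ring lies on the white support around the post, the black cap sits on the ring, and the gripper has let go and moved clear.

- **Ring:** before the cap went on, both cameras put the ring's top at about 0.060 m, which matches it lying flat on the support with the post through it.
- **Cap:** at the end the knob's top measured 0.126–0.128 m and the skirt's top 0.082–0.084 m, against 0.128 m and 0.084 m expected. The knob was within about 1 mm of the post axis in each camera.
- **Forces:** the tool force reported at the end of each move stayed below 5 N.
- **What disagreed:** the two cameras differed by about 4 mm in x and y, by nearly the same amount for every object. I aimed using camera averages and same-camera differences, which left the offsets well inside the 13 mm tolerance. An early check of the camera against picked finger-tip pixels was about 17 mm off. Projecting the known tool points onto a closer view matched to within a few mm, so I put that down to my pixel choice.

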